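Wind back the feeder and restock it

ROBOT

A 6-joint arm with a two-finger parallel gripper is mounted at the origin on a cart in front of the work surface, level with it; the furniture and walls round the work are solid. World frame = base frame: x ahead of the robot, y to its left, z up, the work surface at z = 0. Lengths are in m, angles in rad, forces in N, time in s.
With the tool pointing down it reaches from about 0.35 to 0.8 m from the base axis. Payload 7.3 kg.
Tool frame: the origin (TCP) lies between the finger pads; the fingertips stand 25 mm ahead of it and the grasp point (between the pads) lies 6 mm ahead of it (r.tip_extent is the distance from the TCP to the fingertips, in m); z points along the fingers, y is the direction in which the jaws open and shut (so a half turn about z gives the same grasp; the last joint's range is limited). The gripper opens to 85 mm and grips with 20 to 120 N. Pads are 22 mm wide; open, the fingers measure 114 mm over their backs; the gripper's body (76 mm by 85 mm) begins 54 mm behind the grasp point. The pads swing forward as they close: fully open they stand 13 mm farther back than shut.
Start: joints at [-1.446, 0.342, 1.524, -0, 1.275, -0.146], TCP at [0.14, -0.506, 0.256] pointing down, gripper open.
Joint ranges: [-2.53, 2.53], [-0.77, 2.02], [0.04, 2.7], [-1, 4.14], [0.28, 2.66], [-3.11, 3.11]. Speed limits (rad/s): [2.57, 2.57, 3.14, 3.14, 3.14, 3.14].

INTERFACE

Orientations are given as a unit quaternion [x, y, z, w].
In Python, from workcell import r, command_gripper, optics gives the robot as it stands. The module is installed in compiled form; this text tells all that it offers. Calls block until the motion is done:
- r.reach(position, orientation): joint-space move of the TCP to a pose.
- r.move_straight(position, orientation=None, speed=0.15, max_force=None): straight line of the TCP; orientation=None keeps the orientation; speed is the mean speed in m/s. With max_force (N) it stops when the force on the tool has changed by that much, and returns True; else False.
- r.movej(angles): joint-space move.
- command_gripper(opening, force=None): finger opening in m; force is the grip in N (None keeps the last); returns when the fingers have stopped.
- r.hold(seconds).
- r.solve_ik(position, orientation): joint angles nearest the present ones, or None.
- r.read_state(): the state.
- optics.get_image(name): name is "scene" or "top" or "wrist"; returns (picture, depth): 384x512x3 uint8, red, green, blue; 384x512 float32, m along the optical axis (not along the pixel's ray), 0 where there is no reading.
- optics.camera_model(name): a dict with "K" (3x3 intrinsics, pixels), "R" (3x3) and "t" (3): a world point X has camera coordinates R X + t; the wrist camera has in their place "tool_from_camera" (4x4, takes a point from camera to tool coordinates, whose origin is the TCP and whose axes are the flange's). Camera axes: x right, y down, z forward; pixel columns grow to the right and rows downward; lengths in m; the calibration is good to about 2 mm. A picture is of the moment at which its call begins: read the wrist's pose just before it. camera_model takes no time and is no camera call.
A pose or a line that the arm cannot do raises r.PlanningError and nothing moves.
- r.finish_job(): hands the job in, once; it reports no verdict.
The state is a dict: "time_s": time; "joint_positions": joint angles; "dq": joint speeds; "tau": joint torques, N m; "eef_pos": TCP position; "eef_rot": TCP orientation; "contact_force": force on the tool from outside, world axes, zero at the start; "torque": the same for the moment, N m; "grip_width": finger opening in m.
Only numpy, scipy, OpenCV 4.12 (cv2) and the standard library are available. Lean on these libraries where they do the work, as an engineer would, in place of code of your own. Each camera call takes 0.05 s, during which the arm holds its last target.

TASK

The spring feeder on the bench has run down: wind its key clockwise, a part-turn at a time, until it stops and the pusher is fully back, and pull the old nail box that stands in the channel forward against the front lip. Then set the new nail box from the bench into the channel behind it, lengthwise and flat on the channel floor, without dropping it. Leave the jar, the tape measure and the wooden block where they are.

Things in the scene. Friction and masses are not known exactly. Their poses are not given: they have to be found in the camera images.
- feed_rack: spring feeder fixed to the bench: a straight open channel with a grey wedge-shaped drive case on its left. Origin at bench height on the channel's centre line; x along the channel to its rear (away from the robot), y towards the case, z up. Channel floor at z = 8 mm, 56 mm wide between side rails 4 mm thick (tops at z = 18 mm). Case: x = -50 to 70, y = 85 to 185 mm, 16 mm high in front, about 95 at the rear
- lip (a point): foot of the front lip's inner face, at the channel floor, in the middle; x = -95 mm in the feeder's frame; lip top at z = 26 mm; same axes as the feeder
- key_grip (a point): centre of the steel key's wing, a plate 10 mm thick (this frame's x), 42 long (y), 20 high (z) on an 8 mm shaft that leaves the case's sloping top. z points out along the shaft, 35 degrees from vertical, leaning to the feeder's front (its -x). The point is 36 mm out from the case's face. The frame turns with the key
- key (a joint): key angle, rad; grows clockwise, seen looking at the key from outside (about -z of key_grip); 0 run down, starts at 0 to 0.7, end stop (fully wound) at 4.2. The spring and ratchet resist with 0.12 N m at first, 0.16 N m near the end; let go, the key stays where it is. Each rad draws the pusher back 10.7 mm
- pusher_face (a point): middle of the front face of the pusher, a dark steel plate 46 mm wide across the channel, top at z = 54 mm. In the feeder's frame its face is at x = 15 mm run down, 60 mm fully wound. A flat arm (its front flush with the face, z = 26 to 34 mm) joins it to the drive case over the left rail
- old_box_mid (a point): the old box: a small closed cardboard nail box, 50 x 70 mm in plan and 60 mm high; point at its centre, half-way up (30 mm above its underside); its own y axis runs along the 70 mm length, z up. It stands lengthwise in the channel before the pusher, 20 to 40 mm short of the lip; at the lip its centre is at x = -60 mm of the feeder. About 0.25 kg
- new_box_mid (a point): the new box: a small closed cardboard nail box, 50 x 70 mm in plan and 60 mm high; point at its centre, half-way up (30 mm above its underside); its own y axis runs along the 70 mm length, z up. Stands on the bench left of the feeder. Its final gap, pusher back and old box home, is x = -25 to 60 mm of the feeder. About 0.25 kg
- old_box: the old box; origin at the centre of its underside
- new_box: the new box; origin at the centre of its underside
- jar: bystander: jar of brass screws with a white lid, about 69 mm across and 81 mm high, origin under its middle
- tape_measure_1: bystander: yellow tape measure, 65 x 81 x 33 mm, origin under its middle
- sander: bystander: plain wooden sanding block, 45 x 110 x 35 mm, origin under its middle
There are look-alikes about, which are no part of the job. Leave any orange, purple or turquoise look-alike of the new_box alone.

How it is judged:
On the way, in this order (a step that is already met when the one before it is completed fails the run):
1. the key is wound to its stop (within 0.25 rad) and the old box stands upright in the channel against the front lip (within 7 mm); either may come first (value of joint key above 3.95 rad and x of old_box_mid in the frame of feed_rack between -0.065 and -0.053 m and y of old_box_mid in the frame of feed_rack between -0.008 and 0.008 m and z of old_box_mid in the frame of feed_rack between 0.033 and 0.043 m and angle between old_box_mid's own z axis and vertical below 0.1 rad), for 0.2 s.
2. the new box stands in the channel behind the old one (x of new_box_mid in the frame of feed_rack between 0.001 and 0.034 m and y of new_box_mid in the frame of feed_rack between -0.008 and 0.008 m and z of new_box_mid in the frame of feed_rack between 0.033 and 0.043 m and angle between new_box_mid's own z axis and vertical below 0.1 rad and angle between the y axis of new_box_mid and the x axis of feed_rack, either way round below 0.17 rad), for 0.2 s.
At the end, for the whole second after the job is handed in: Key within 0.25 rad of its stop; old box upright on the channel floor, within 7 mm of the front lip; new box upright on the channel floor between old box and pusher, lengthwise within 10 degrees, centred within 8 mm across the channel; boxes and key at rest (all of step 1 and all of step 2 and linear speed of each of old_box, new_box below 0.02 m/s and velocity of joint key between -0.05 and 0.05 rad/s); the robot touches nothing.
It fails at once if a bystander (jar, tape measure, wooden block) is moved more than 30 mm (distance of any of jar, tape_measure_1, sander from where it was at the start of the episode above 0.03 m).
It fails at once if the new box is dropped (it moves faster than 0.7 m/s, a fall of more than about 25 mm, with the fingers off it) (linear speed of new_box above 0.7 m/s and contact force between the fingers and new_box below 0.2 N).
It also fails if it takes over 72 s, if anything falls off the work surface, if the arm or the gripper's body presses on something with over 40 N, if the wrist force passes 120 N, or if a joint passes its speed limit or range.

## Working session

There is one attempt and no reset: what is moved stays moved. The work goes in short steps, each a Python script; the robot and the scene stay as the last script left them, time stands still between calls to the robot, and variables do not carry over. Pictures are saved under pics/ and viewed, and the job is handed in when it is done.

```bash
ls; mkdir -p pics; python3 - <<'E'
from workcell import r, optics
import cv2
for n in ("scene","top","wrist"):
    p,d=optics.get_image(n); cv2.imwrite(f"pics/{n}0.png",p[:,:,::-1])
    import numpy as np; np.savez(f"pics/{n}0.npz",p=p,d=d)
    m=optics.camera_model(n); print(n,{k:np.round(v,3).tolist() for k,v in m.items()})
s=r.read_state(); print(s["time_s"],s["eef_pos"],s["eef_rot"],s["grip_width"],r.tip_extent)
E
```

```text
pics
scene {'K': [[377.937, 0.0, 253.986], [0.0, 377.937, 193.164], [0.0, 0.0, 1.0]], 'R': [[-0.603, -0.798, 0.017], [-0.468, 0.337, -0.817], [0.646, -0.5, -0.577]], 't': [0.391, 0.321, 0.789]}
top {'K': [[382.541, 0.0, 252.589], [0.0, 382.541, 192.662], [0.0, 0.0, 1.0]], 'R': [[-0.002, -1.0, -0.005], [-0.982, 0.003, -0.191], [0.191, 0.005, -0.982]], 't': [0.058, 0.594, 1.111]}
wrist {'K': [[314.958, 0.0, 251.258], [0.0, 314.958, 189.458], [0.0, 0.0, 1.0]], 'tool_from_camera': [[0.0, -0.951, -0.31, 0.077], [1.0, 0.0, 0.0, 0.0], [-0.0, -0.31, 0.951, -0.118], [0.0, 0.0, 0.0, 1.0]]}
0.15 [ 0.1404103  -0.50558687  0.2558033 ] [ 9.90845963e-01  1.34996121e-01 -6.63715478e-06 -5.70276993e-04] 0.08510149101969315 0.025
```

View pics/scene0.png

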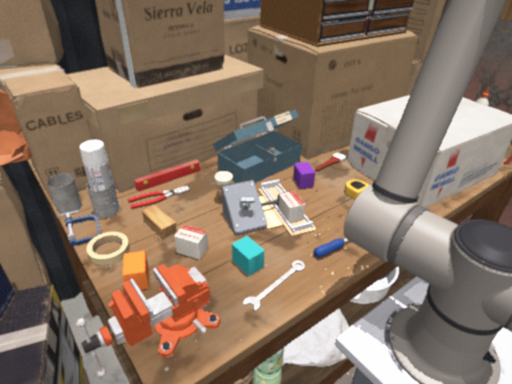

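View pics/top0.png

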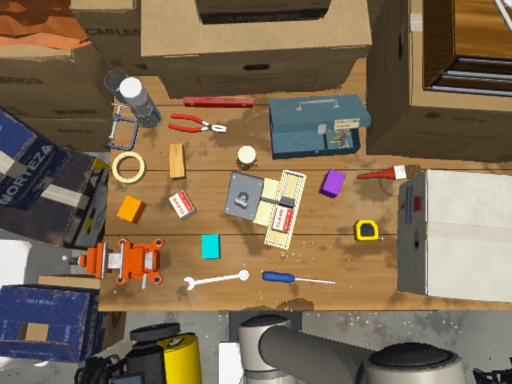

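The top view shows the feeder at about (265,205) and the old white/red box in its channel at (284,217). A white/red box stands on the bench at (182,205). The look-alikes are orange (130,208), turquoise (210,246) and purple (333,183). The white/red one left of the feeder matches the new box. I'll enlarge it to confirm.

```bash
python3 - <<'E'
import cv2,numpy as np
p=cv2.imread("pics/top0.png"); c=p[155:265,155:320]; cv2.imwrite("pics/topc.png",cv2.resize(c,None,fx=4.8,fy=4.8,interpolation=cv2.INTER_CUBIC))
p=cv2.imread("pics/scene0.png"); c=p[155:275,165:325]; cv2.imwrite("pics/scenec.png",cv2.resize(c,None,fx=4.8,fy=4.8,interpolation=cv2.INTER_CUBIC))
E
```

```text
(no output)
```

View pics/topc.png

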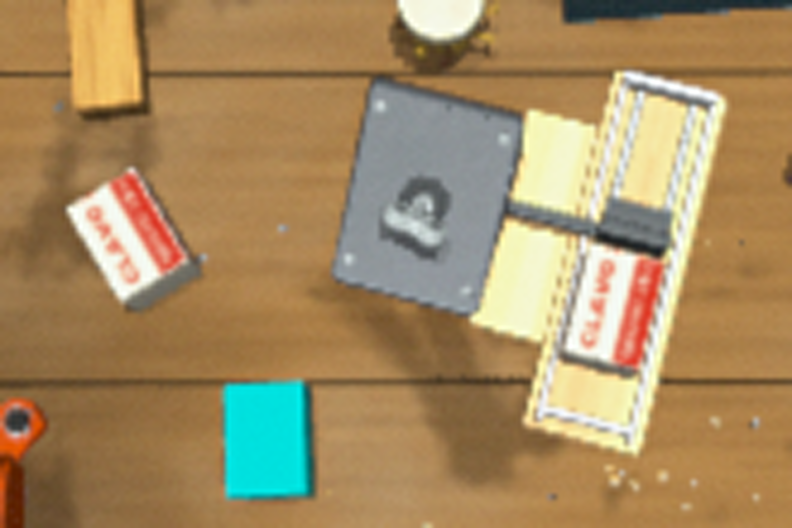

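View pics/scenec.png

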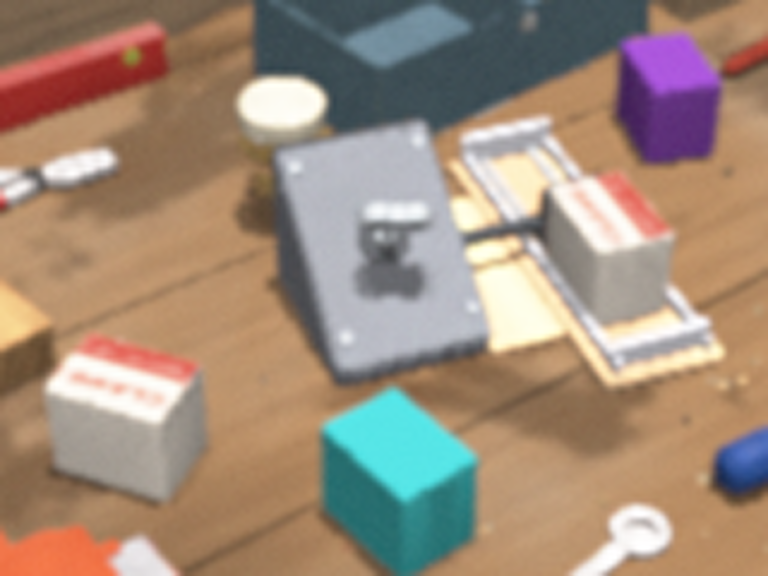

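Confirmed: the boxes at crop (130,240) and (612,305) carry the same red and white "CLAVO" print, so (130,240) is the new box. The others are plain-coloured. Next, rough positions.

```bash
cat > h.py <<'E'
import numpy as np, cv2
from workcell import r, command_gripper, optics
from scipy.spatial.transform import Rotation as Ro
def ray(n,uv,pose=None):
    m=optics.camera_model(n); K=np.array(m["K"])
    d=np.linalg.inv(K)@np.array([uv[0],uv[1],1.0])
    if n=="wrist":
        T=np.array(m["tool_from_camera"]); p,q=pose; R=Ro.from_quat(q).as_matrix()
        return np.array(p)+R@T[:3,3], R@T[:3,:3]@d
    R=np.array(m["R"]);t=np.array(m["t"]); return -R.T@t, R.T@d
def plane(n,uv,z,pose=None):
    o,d=ray(n,uv,pose); return o+d*(z-o[2])/d[2]
def tri(n1,u1,n2,u2):
    o1,d1=ray(n1,u1);o2,d2=ray(n2,u2)
    s=np.linalg.lstsq(np.c_[d1,-d2],o2-o1,rcond=None)[0]
    a=o1+d1*s[0];b=o2+d2*s[1]; return (a+b)/2,np.linalg.norm(a-b)
def snap(name,n="wrist"):
    s=r.read_state(); p,d=optics.get_image(n); cv2.imwrite(f"pics/{name}.png",p[:,:,::-1])
    np.savez(f"pics/{name}.npz",p=p,d=d,pos=s["eef_pos"],q=s["eef_rot"]); return p,d
def down(yaw): # tool z down, tool x at world yaw
    c,s=np.cos(yaw),np.sin(yaw)
    return Ro.from_matrix(np.array([[c,s,0],[s,-c,0],[0,0,-1]])).as_quat()
E
python3 - <<'E'
from h import *
f=lambda u,v:((u+.5)/4.8-.5+155,(v+.5)/4.8-.5+155)
P=lambda l,z:[np.round(plane("top",f(*x),z),3)[:2].tolist() for x in l]
print("base",P([(525,425),(638,452),(725,97),(618,72)],.006))
print("oldtop",P([(590,245),(662,255),(635,368),(562,350)],.068))
print("newtop",P([(68,207),(130,168),(198,260),(130,305)],.06))
print("casefront",P([(335,275),(475,312)],.016),"rear",P([(375,78),(525,115)],.095))
print("key",tri("top",f(417,225),"scene",(165+397/4.8,155+225/4.8)))
E
```

```text
base [[0.444, 0.022], [0.426, -0.051], [0.662, -0.114], [0.679, -0.043]]
oldtop [[0.552, -0.018], [0.545, -0.063], [0.475, -0.045], [0.486, 0.0]]
newtop [[0.578, 0.312], [0.603, 0.273], [0.544, 0.228], [0.516, 0.27]]
casefront [[0.541, 0.145], [0.516, 0.054]] rear [[0.653, 0.116], [0.629, 0.023]]
key (array([0.56281578, 0.08947571, 0.07722142]), np.float64(0.0009865332639184769))
```

```bash
python3 - <<'E'
from h import *
s=r.read_state()
r.move_straight([0.15,-0.45,0.40],speed=0.3)
r.reach([0.40,-0.05,0.38],down(0.0))
r.reach([0.54,0.09,0.30],down(0.0))
snap("w1"); s=r.read_state();print(s["time_s"],s["eef_pos"],s["joint_positions"])
p=cv2.imread("pics/w1.png"); cv2.imwrite("pics/w1b.png",cv2.resize(p,(768,576),interpolation=cv2.INTER_CUBIC))
E
```

```text
3.45 [0.53984493 0.08870851 0.30110812] [ 2.30379051e-02  3.52133456e-01  1.38424263e+00 -5.30179325e-04
  1.40378738e+00  1.59519869e+00]
```

View pics/w1b.png

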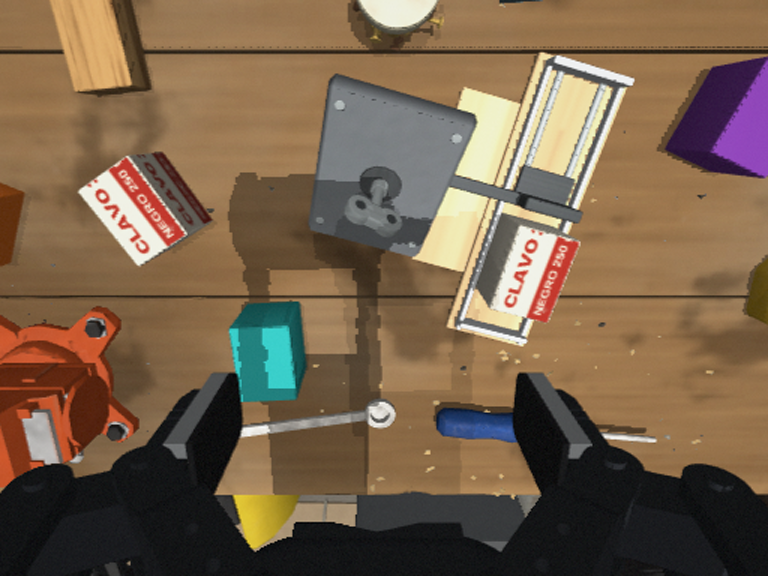

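```bash
python3 - <<'E'
from h import *
p=cv2.imread("pics/w1.png")
def crop(u0,v0,w,h,k,n): cv2.imwrite(n,cv2.resize(p[v0:v0+h,u0:u0+w],None,fx=k,fy=k,interpolation=cv2.INTER_CUBIC))
crop(285,25,150,212,2.8,"pics/w1f.png"); crop(205,45,115,130,4.5,"pics/w1k.png")
E
```

```text
(no output)
```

View pics/w1f.png

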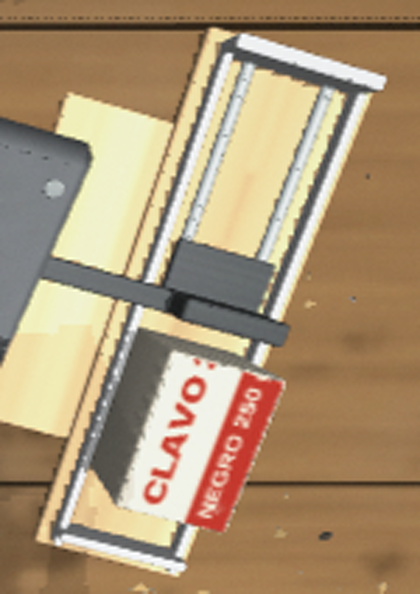

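View pics/w1k.png

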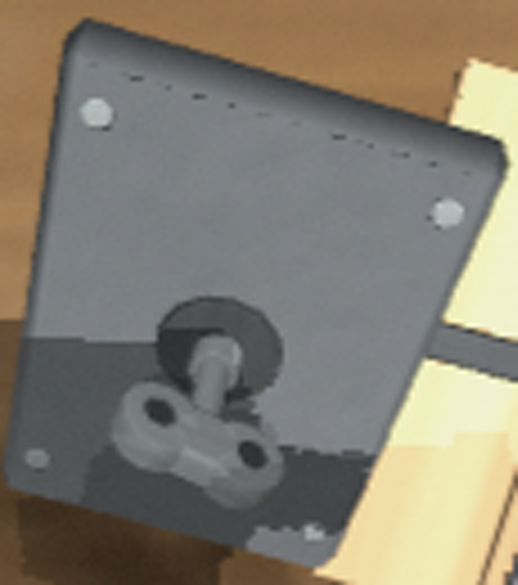

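```bash
cat >> h.py <<'E'
def cloud(name,n="wrist"):
    z=np.load(f"pics/{name}.npz"); d=z["d"]; m=optics.camera_model(n); K=np.array(m["K"])
    v,u=np.mgrid[:384,:512]; X=np.stack([(u-K[0,2])/K[0,0]*d,(v-K[1,2])/K[1,1]*d,d],-1)
    if n=="wrist":
        T=np.array(m["tool_from_camera"]);R=Ro.from_quat(z["q"]).as_matrix()
        W=(X@T[:3,:3].T+T[:3,3])@R.T+z["pos"]
    else: W=(X-np.array(m["t"]))@np.array(m["R"])
    W[d==0]=np.nan; return W,z["p"]
E
python3 - <<'E'
from h import *
W,p=cloud("w1")
# bench height check
b=W[140:150,215:225].reshape(-1,3); 
print("bench z",np.nanmedian(W[230:300,200:215,2]),np.nanmedian(W[150:160,450:480,2]))
def top(box,lo,hi):
    u0,v0,u1,v1=box; w=W[v0:v1,u0:u1].reshape(-1,3); w=w[(w[:,2]>lo)&(w[:,2]<hi)]
    rc=cv2.minAreaRect((w[:,:2]*1000).astype(np.float32)); return len(w),np.median(w[:,2]).round(4),np.round(rc[0],1),np.round(rc[1],1),round(rc[2],1)
print("new",top((45,95,145,185),.05,.075))
print("old",top((310,140,390,220),.06,.08))
# rails
w=W[30:235,290:430].reshape(-1,3)
c0=np.array([0.545,-0.045]); yaw=-0.263
for it in range(4):
    c,s=np.cos(yaw),np.sin(yaw); e=w[:,:2]-c0; x=e@[c,s]; y=e@[-s,c]; z=w[:,2]
    L=(z>.015)&(z<.0205)&(abs(y-.030)<.006)&(abs(x)<.08)
    R_=(z>.015)&(z<.0205)&(abs(y+.030)<.006)&(abs(x)<.08)
    aL=np.polyfit(x[L],y[L],1);aR=np.polyfit(x[R_],y[R_],1)
    print(L.sum(),R_.sum(),aL,aR, np.percentile(y[L],[5,95]),np.percentile(y[R_],[5,95]))
    yaw+=(aL[0]+aR[0])/2; mid=(aL[1]+aR[1])/2; c0=c0+mid*np.array([-s,c])
print("yaw",yaw,"c0",c0)
c,s=np.cos(yaw),np.sin(yaw); e=w[:,:2]-c0; x=e@[c,s]; y=e@[-s,c]; z=w[:,2]
M=(abs(y)<.025)&(z>.023)&(z<.029)&(x<-.06); print("lip x",M.sum(),np.percentile(x[M],[2,10,50,90,98]))
M=(abs(y)<.02)&(z>.05)&(z<.057)&(x>-.02); print("pusher top x",M.sum(),np.percentile(x[M],[2,10,50,90,98]),np.median(z[M]))
M=(abs(y)<.025)&(z<.012)&(x>-.02); print("floor z",np.nanmedian(z[M]))
M=(z>.015)&(z<.03)&(abs(y)<.02);h=np.histogram(x[M],np.arange(-.15,.16,.004));print([(round(a*1000),int(n)) for a,n in zip(h[1],h[0]) if n])
E
```

```text
bench z 0.0006861542143870025 0.0003903730794701521
new (2925, np.float64(0.0606), array([558.6, 273.2]), array([70.4, 51.3]), 31.7)
old (2598, np.float64(0.0687), array([510.6, -33.7]), array([51.1, 69.9]), 75.0)
493 239 [0.00659754 0.0302218 ] [-0.00230407 -0.02912561] [0.02693365 0.03237781] [-0.03145621 -0.02761839]
493 240 [0.00445342 0.02967335] [-0.00416618 -0.02968226] [0.02649118 0.03182617] [-0.03206206 -0.02826787]
493 240 [0.00430997 0.02967779] [-0.00430937 -0.02967785] [0.02650062 0.03182799] [-0.03206152 -0.028267  ]
493 240 [0.00430967 0.02967782] [-0.00430967 -0.02967782] [0.02650066 0.03182802] [-0.0320615  -0.02826698]
yaw -0.26070934232871384 c0 [ 0.54514134 -0.04447508]
lip x 143 [-0.10778475 -0.10713756 -0.10490574 -0.10332015 -0.10294946]
pusher top x 317 [-0.00141207  0.00978357  0.01414731  0.01832855  0.01908506] 0.054188727378541246
floor z 0.008297593316748286
[(-110, 34), (-106, 133), (-2, 31), (18, 81), (22, 101), (26, 100), (30, 105), (34, 106), (38, 84), (66, 1), (86, 1), (106, 1), (114, 117), (118, 47), (122, 8)]
```

```bash
python3 - <<'E'
from h import *
yaw=-0.2607; c,s=np.cos(yaw),np.sin(yaw)
ex=np.array([c,s,0]);ey=np.array([-s,c,0]);ez=np.array([0,0,1.])
O=np.array([0.54514,-0.04448,0])-0.008*ex
print("origin",O)
W,p=cloud("w1")
F=(W-O)@np.c_[ex,ey,ez]
reg=F[45:175,205:320].reshape(-1,3); 
pl=reg[(reg[:,1]>.088)&(reg[:,1]<.182)&(reg[:,0]>-.04)&(reg[:,0]<.06)]
pl=pl[np.isfinite(pl).all(1)]
# ransac-ish: height vs x
A=np.c_[pl[:,:2],np.ones(len(pl))]; m=np.ones(len(pl),bool)
for i in range(8):
    k=np.linalg.lstsq(A[m],pl[m,2],rcond=None)[0]; m=abs(pl[:,2]-A@k)<.003
print("plane",k,"slope deg",np.degrees(np.arctan(k[0])),m.sum())
n=np.array([-k[0],-k[1],1]);n/=np.linalg.norm(n)
h=((F-[0,0,k[2]])@n)
al=np.radians(35); kz=np.array([-np.sin(al),0,np.cos(al)]); kx=np.array([np.cos(al),0,np.sin(al)])
c3=F[45:175,205:320].reshape(-1,3);hh=h[45:175,205:320].ravel()
M=(hh>.024)&(hh<.05)&(c3[:,1]>.09)&(c3[:,1]<.18); w=c3[M]
print("wing n",M.sum(),"hmax",np.percentile(hh[M],[2,50,90,98]))
a=w@kx; b=w[:,1]
T=hh[M]>.042
for q in (M[M],T):
    rc=cv2.minAreaRect((np.c_[a[q],b[q]]*1000).astype(np.float32)); print("rect in-plane (kx,y)",rc)
M2=(hh>.008)&(hh<.022)&(c3[:,1]>.09)&(c3[:,1]<.18); q=c3[M2]; print("shaft",M2.sum(),np.median(q@kx),np.median(q[:,1]))
np.save("frame.npy",np.r_[O,yaw]); 
a0=rc[0][0]/1000;b0=rc[0][1]/1000
# wing centre: in-plane (a0,b0), height 36mm
nz=36e-3; # solve point: P.kx=a0, P.y=b0, (P-[0,0,k2]).n = .036
P=np.linalg.solve(np.array([kx,[0,1,0],n]),[a0,b0,.036+n[2]*k[2]]); print("key_grip feeder",P,"world",O+np.c_[ex,ey,ez]@P)
E
```

```text
origin [ 0.53741032 -0.04241794  0.        ]
plane [ 0.69891454 -0.00290435  0.05177923] slope deg 34.950259150082125 6236
wing n 668 hmax [0.02659243 0.04050166 0.04559132 0.04644034]
rect in-plane (kx,y) ((40.23198699951172, 135.16526794433594), (41.78805160522461, 10.95147705078125), 77.24153137207031)
rect in-plane (kx,y) ((40.11617660522461, 135.13795471191406), (38.5609130859375, 10.80203914642334), 77.08074951171875)
shaft 98 0.04270992357793464 0.13493118972891585
key_grip feeder [-0.01192614  0.13513795  0.08697272] world [0.56071991 0.09122772 0.08697272]
```

```bash
cat >> h.py <<'E'
import os
if os.path.exists("frame.npy"):
    _f=np.load("frame.npy"); O=_f[:3]; yaw=_f[3]
    _c,_s=np.cos(yaw),np.sin(yaw); RF=np.array([[_c,-_s,0],[_s,_c,0],[0,0,1.]])
def fw(p): return O+RF@np.array(p)
AL=np.radians(35); KZ=RF@[-np.sin(AL),0,np.cos(AL)]; KX=RF@[np.cos(AL),0,np.sin(AL)]; KY=RF@[0,1,0]
KP=fw([-0.0115,0.135,0.0873])
def keyq(th,flip=0):
    y=(KX*np.cos(th)-KY*np.sin(th))*(-1 if flip else 1); z=-KZ; x=np.cross(y,z)
    return Ro.from_matrix(np.c_[x,y,z]).as_quat()
def keypos(back=0.0): return KP+KZ*(0.006+back)
E
python3 - <<'E'
from h import *
print(KP)
for fl in (0,1):
  for th in (0.22,1,1.6,2.4,3.0,3.6,4.2):
    j=r.solve_ik(keypos(),keyq(th,fl)); j2=r.solve_ik(keypos(.09),keyq(th,fl))
    print(fl,th,None if j is None else np.round(j,2), None if j2 is None else np.round(j2,2))
E
```

```text
[0.5610961  0.09098458 0.0873    ]
0 0.22 None [ 0.2   0.28  2.1  -0.92  0.33  1.5 ]
0 1 None [ 0.2   0.28  2.1  -0.92  0.33  2.28]
0 1.6 None [ 0.2   0.28  2.1  -0.92  0.33  2.88]
0 2.4 None [ 0.2   0.28  2.1  -0.92  0.33 -2.61]
0 3.0 None [ 0.2   0.28  2.1  -0.92  0.33 -2.01]
0 3.6 None [ 0.2   0.28  2.1  -0.92  0.33 -1.41]
0 4.2 None [ 0.2   0.28  2.1  -0.92  0.33 -0.81]
1 0.22 None [ 0.2   0.28  2.1  -0.92  0.33 -1.64]
1 1 None [ 0.2   0.28  2.1  -0.92  0.33 -0.86]
1 1.6 None [ 0.2   0.28  2.1  -0.92  0.33 -0.26]
1 2.4 None [ 0.2   0.28  2.1  -0.92  0.33  0.54]
1 3.0 None [ 0.2   0.28  2.1  -0.92  0.33  1.14]
1 3.6 None [ 0.2   0.28  2.1  -0.92  0.33  1.74]
1 4.2 None [ 0.2   0.28  2.1  -0.92  0.33  2.34]
```

```bash
python3 - <<'E'
from h import *
# tool axis lean: a toward feeder -x (deg), b toward feeder +y
def q_of(a,b,th,fl=1):
    z=-(RF@np.array([-np.tan(np.radians(a)),np.tan(np.radians(b)),1])); z/=np.linalg.norm(z)
    y=(KX*np.cos(th)-KY*np.sin(th))*(-1 if fl else 1); y=y-z*(y@z); y/=np.linalg.norm(y)
    return z,Ro.from_matrix(np.c_[np.cross(y,z),y,z]).as_quat()
for back in (0,.03):
  print("back",back)
  for a in range(0,56,5):
    row=[]
    for b in range(-40,41,8):
        z,q=q_of(a,b,1.0); j=r.solve_ik(KP-z*(.006+back),q); row.append("  .  .   " if j is None else f"{j[3]:5.2f}/{j[4]:4.2f}")
    print(a,*row)
E
```

```text
back 0
0  0.88/0.99  0.73/0.92  0.55/0.88  0.37/0.87  0.18/0.89 -0.00/0.94 -0.15/1.02 -0.29/1.11 -0.40/1.21 -0.49/1.32 -0.58/1.43
5   .  .     0.80/0.83  0.61/0.77  0.39/0.75  0.17/0.77 -0.04/0.82 -0.21/0.91 -0.34/1.01 -0.45/1.12 -0.54/1.24 -0.62/1.37
10  1.03/0.85  0.89/0.74  0.68/0.66  0.42/0.63  0.16/0.64 -0.08/0.70 -0.27/0.80 -0.41/0.91 -0.52/1.04 -0.60/1.17 -0.67/1.30
15  1.14/0.78   .  .     0.78/0.56  0.48/0.50  0.14/0.51 -0.15/0.58 -0.36/0.69 -0.50/0.82 -0.60/0.96 -0.67/1.10 -0.73/1.24
20  1.26/0.73  1.15/0.58  0.94/0.45  0.57/0.37  0.10/0.37 -0.27/0.46 -0.49/0.58 -0.62/0.73 -0.70/0.88 -0.75/1.03 -0.79/1.18
25  1.42/0.68  1.36/0.52  1.19/0.36   .  .      .  .    -0.47/0.34 -0.67/0.49 -0.77/0.65 -0.81/0.81 -0.84/0.97 -0.86/1.12
30  1.61/0.65  1.63/0.48  1.59/0.30   .  .      .  .      .  .    -0.94/0.42 -0.96/0.58 -0.96/0.75 -0.95/0.91 -0.95/1.07
35  1.82/0.64  1.94/0.47  2.10/0.30   .  .      .  .      .  .      .  .      .  .      .  .      .  .      .  .   
40  2.05/0.66  2.25/0.51  2.53/0.38   .  .      .  .      .  .      .  .      .  .      .  .      .  .      .  .   
45
[... 1115 characters left out ...]
/0.67  1.51/0.49  1.42/0.32   .  .      .  .    -0.72/0.30 -0.85/0.46 -0.89/0.63 -0.91/0.80 -0.91/0.96 -0.91/1.12
35  1.73/0.65  1.82/0.48  1.93/0.29   .  .      .  .      .  .      .  .      .  .      .  .      .  .      .  .   
40  1.97/0.67  2.16/0.51  2.43/0.35   .  .      .  .      .  .      .  .      .  .      .  .      .  .      .  .   
45  2.21/0.72  2.45/0.59  2.76/0.47  3.17/0.39  3.64/0.37  4.09/0.41   .  .      .  .      .  .      .  .      .  .   
50  2.43/0.81  2.69/0.71  2.97/0.63  3.27/0.57  3.59/0.55  3.91/0.55   .  .      .  .      .  .      .  .      .  .   
55  2.63/0.94  2.87/0.87  3.11/0.81  3.34/0.76  3.58/0.73  3.81/0.72  4.03/0.73   .  .      .  .      .  .      .  .
```

```bash
cat >> h.py <<'E'
def keytilt(th,phi,dl,fl):
    """tool pose: back direction tilted dl from KZ at azimuth phi (KX->KY); jaws across wing at key angle th. rad"""
    b=KZ*np.cos(dl)+np.sin(dl)*(KX*np.cos(phi)+KY*np.sin(phi)); z=-b
    y=(KX*np.cos(th)-KY*np.sin(th))*(-1 if fl else 1); y=y-z*(y@z); y/=np.linalg.norm(y)
    return z,Ro.from_matrix(np.c_[np.cross(y,z),y,z])
E
python3 - <<'E'
from h import *
th0=.22
for off in (0,10,20):
 for dl in (10,13,16,19,22):
  for fl in (0,1):
   z0,R0=keytilt(th0,np.radians(90)-th0-np.radians(off),np.radians(dl),fl)
   out=[]
   for th in np.arange(.22,4.3,.2):
    rot=Ro.from_rotvec(-KZ*(th-th0)); q=(rot*R0).as_quat(); z=rot.apply(z0)
    j=r.solve_ik(KP-z*.006,q); out.append("." if j is None else f"{j[3]:.1f},{j[4]:.1f},{j[5]:.1f}")
   print(off,dl,fl," ".join(out))
E
```

```text
0 10 0 . . -0.9,0.5,1.9 -0.8,0.4,2.0 -0.7,0.4,2.1 -0.6,0.4,2.2 -0.5,0.4,2.3 -0.4,0.3,2.4 -0.4,0.3,2.5 . . . . . . . . . . 3.6,0.3,0.7 3.7,0.4,0.9
0 10 1 . . -0.9,0.5,-1.2 -0.8,0.4,-1.2 -0.7,0.4,-1.1 -0.6,0.4,-1.0 -0.5,0.4,-0.9 -0.4,0.3,-0.8 -0.4,0.3,-0.7 . . . . . . . . . . 3.6,0.3,-2.4 3.7,0.4,-2.3
0 13 0 . -0.9,0.5,1.8 -0.8,0.5,1.8 -0.7,0.5,1.9 -0.6,0.5,2.0 -0.5,0.5,2.1 -0.4,0.4,2.1 -0.3,0.4,2.2 -0.2,0.4,2.3 -0.1,0.3,2.4 . . . . . . . 3.1,0.3,0.7 3.2,0.4,0.8 3.4,0.4,0.9 3.5,0.4,1.0
0 13 1 . -0.9,0.5,-1.4 -0.8,0.5,-1.3 -0.7,0.5,-1.2 -0.6,0.5,-1.2 -0.5,0.5,-1.1 -0.4,0.4,-1.0 -0.3,0.4,-0.9 -0.2,0.4,-0.8 -0.1,0.3,-0.8 . . . . . . . 3.1,0.3,-2.4 3.2,0.4,-2.3 3.4,0.4,-2.2 3.5,0.4,-2.1
0 16 0 . -0.9,0.6,1.7 -0.8,0.6,1.8 -0.7,0.6,1.9 -0.5,0.6,1.9 -0.4,0.5,2.0 -0.3,0.5,2.1 -0.2,0.5,2.1 -0.1,0.4,2.2 0.1,0.4,2.2 0.2,0.3,2.2 . . . . . 2.7,0.3,0.9 2.9,0.4,0.9 3.1,0.4,0.9 3.3,0.5,1.0 3.4,0.5,1.1
0 16 1 . -0.9,0.6,-1.4 -0.8,0.6,-1.3 -0.7,0.6,-1.3 -0.5,0.6,-1.2 -0.4,0.5,-1.1 -0.3,0.5,-1.1 -0.2,0.5,-1.0 -0.1,0.4,-1.0 0.1,0.4,-0.9 0.2,0.3,-0.9 . . . . . 2.7,0.3,-2.3 2.9,0.4,-2.3 3.1,0.4,-2.2 3.3,0.5
[... 4812 characters left out ...]
.1,0.4,-1.4 0.3,0.4,-1.4 0.5,0.3,-1.4 . . . 2.2,0.3,-2.4 2.5,0.4,-2.5 2.8,0.4,-2.5 3.0,0.5,-2.5 3.1,0.6,-2.4 3.3,0.6,-2.3 3.5,0.7,-2.3 3.6,0.7,-2.2
20 22 0 -0.7,0.8,1.4 -0.6,0.7,1.5 -0.5,0.7,1.5 -0.4,0.7,1.6 -0.2,0.7,1.6 -0.1,0.6,1.7 0.0,0.6,1.7 0.2,0.5,1.7 0.3,0.5,1.7 0.6,0.4,1.6 0.9,0.3,1.5 1.3,0.3,1.3 1.7,0.3,1.0 2.1,0.4,0.8 2.4,0.4,0.7 2.7,0.5,0.7 2.9,0.6,0.7 3.1,0.7,0.8 3.2,0.7,0.8 3.4,0.8,0.9 3.6,0.8,1.0
20 22 1 -0.7,0.8,-1.7 -0.6,0.7,-1.7 -0.5,0.7,-1.6 -0.4,0.7,-1.6 -0.2,0.7,-1.5 -0.1,0.6,-1.5 0.0,0.6,-1.4 0.2,0.5,-1.4 0.3,0.5,-1.4 0.6,0.4,-1.5 0.9,0.3,-1.6 1.3,0.3,-1.8 1.7,0.3,-2.1 2.1,0.4,-2.3 2.4,0.4,-2.4 2.7,0.5,-2.5 2.9,0.6,-2.4 3.1,0.7,-2.4 3.2,0.7,-2.3 3.4,0.8,-2.2 3.6,0.8,-2.1
```

Measured: new box centre (0.5586, 0.2732), top face 70.4 x 51.3 mm. Old box at feeder x = -28, top z = 68.7 mm. Key wing 42 x 11 mm at about 0.22 rad. These all fit the given sizes. Pointing straight down the shaft is out of joint range. A 23° tilt in the pads' plane, carried round with the key, is feasible over the whole turn.

```bash
cat >> h.py <<'E'
TH0=0.22; OFF=np.radians(5); DL=np.radians(23); FL=1
_z0,_R0=keytilt(TH0,np.pi/2-TH0-OFF,DL,FL)
def kpose(th,back=0.0,dk=np.zeros(3)):
    rot=Ro.from_rotvec(-KZ*(th-TH0)); z=rot.apply(_z0); return KP+dk-z*(.006+back),(rot*_R0).as_quat()
def st(msg=""):
    s=r.read_state(); print(msg,"t",round(s["time_s"],2),"F",np.round(s["contact_force"],1),"M",np.round(s["torque"],2),"w",round(s["grip_width"],4)); return s
E
python3 - <<'E'
from h import *
prev=None
for th in np.arange(.22,4.32,.1):
    j=r.solve_ik(*kpose(th)); 
    if j is None: print("none",th)
    elif prev is not None and np.max(abs(j-prev))>.3: print(th,np.round(j-prev,2))
    prev=j
print(kpose(.22,.12)[0],kpose(4.2,.12)[0])
command_gripper(.045,30)
r.reach(*kpose(TH0,.11)); st("pre")
r.move_straight(kpose(TH0,.0)[0],speed=.12,max_force=15); s=st("in"); print(s["eef_pos"],kpose(TH0)[0])
snap("s2","scene"); p=cv2.imread("pics/s2.png"); cv2.imwrite("pics/s2c.png",cv2.resize(p[120:280,140:340],None,fx=3.5,fy=3.5,interpolation=cv2.INTER_CUBIC))
E
```

```text
[0.52069951 0.15032861 0.19084903] [0.45608735 0.09798287 0.15658338]
pre t 6.67 F [-0.2  0.  -0.1] M [0.26 0.16 0.02] w 0.045
in t 7.74 F [ 0.2 -0.4 -1.3] M [0.24 0.16 0.02] w 0.0452
[0.55937535 0.0941754  0.09280213] [0.55917245 0.09381049 0.09223091]
```

View pics/s2c.png

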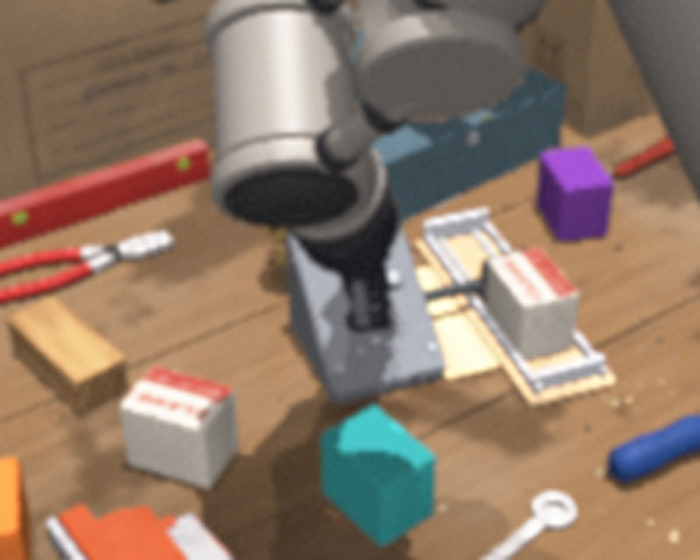

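The scene view shows the gripper round the key at (370,310) of the crop, with nothing touched. Now I close it and turn a little.

```bash
python3 - <<'E'
from h import *
command_gripper(0.0,40); st("closed")
for th in (.32,.5,.7):
    r.movej(r.solve_ik(*kpose(th))); st(f"th {th}")
snap("t3","top"); p=cv2.imread("pics/t3.png"); cv2.imwrite("pics/t3c.png",cv2.resize(p[155:265,155:320],None,fx=4.8,fy=4.8,interpolation=cv2.INTER_CUBIC))
E
```

```text
closed t 8.2 F [-4.6  4.5  3.6] M [ 0.3   0.16 -0.15] w 0.0096
th 0.32 t 8.45 F [-5.2  3.6  4.7] M [ 0.41  0.26 -0.23] w 0.0095
th 0.5 t 8.7 F [-5.7  6.6  3.2] M [ 0.58  0.33 -0.22] w 0.0092
th 0.7 t 8.95 F [-5.2  7.2  3.3] M [ 0.77  0.44 -0.28] w 0.0091
```

View pics/t3c.png

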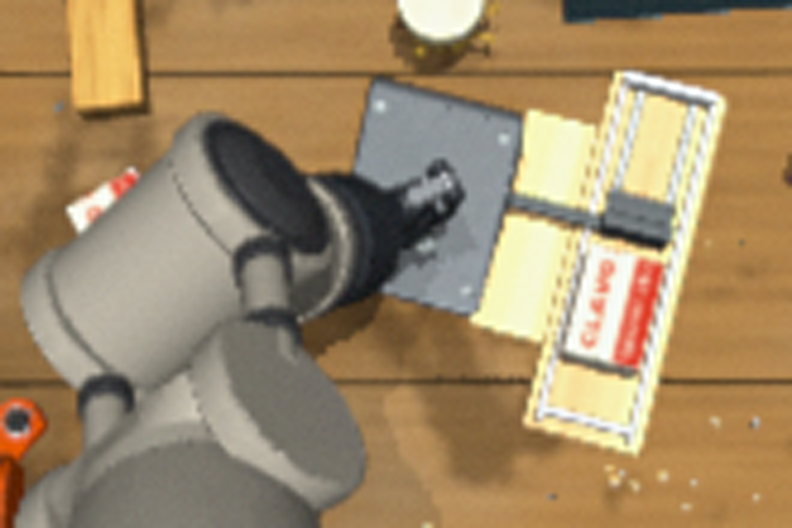

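The pusher arm has edged back, from about (550,218) to (550,214) in the crop, and forces are only a few N. Continuing, with regrips on the way.

```bash
python3 - <<'E'
from h import *
def turn(ths):
    for th in ths:
        j=r.solve_ik(*kpose(th))
        if j is None: print("noik",th); return
        r.movej(j); s=st(f"th {th:.2f}")
        if np.linalg.norm(s["contact_force"])>35: print("STOP");return
turn([.95,1.2,1.45])
command_gripper(.018); command_gripper(0.,40); st("regrip")
turn([1.7,1.95,2.2])
snap("t4","top"); p=cv2.imread("pics/t4.png"); cv2.imwrite("pics/t4c.png",cv2.resize(p[155:265,155:320],None,fx=4.8,fy=4.8,interpolation=cv2.INTER_CUBIC))
E
```

```text
th 0.95 t 9.27 F [-4.5  9.3  3.5] M [ 0.91  0.46 -0.18] w 0.0096
th 1.20 t 9.53 F [-4.2 10.3  2.3] M [ 1.08  0.52 -0.12] w 0.0093
th 1.45 t 9.81 F [-2.5 10.8  1.7] M [ 1.26  0.39 -0.01] w 0.0097
regrip t 10.28 F [-0.4  7.4 -0.4] M [ 0.69  0.07 -0.11] w 0.0091
th 1.70 t 10.57 F [ 1.9 10.7 -1.7] M [1.17 0.02 0.03] w 0.0095
th 1.95 t 10.88 F [ 2.8  9.9 -1. ] M [1.1  0.01 0.06] w 0.0096
th 2.20 t 11.22 F [ 3.4  8.9 -2.1] M [0.96 0.03 0.08] w 0.0094
```

View pics/t4c.png

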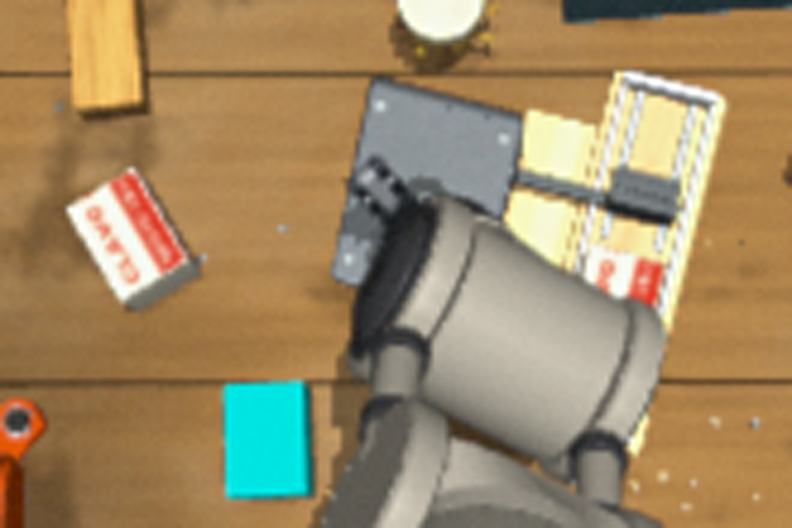

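```bash
python3 - <<'E'
from h import *
def turn(ths):
    for th in ths:
        j=r.solve_ik(*kpose(th))
        if j is None: print("noik",th); return
        r.movej(j); s=st(f"th {th:.2f}")
        if np.linalg.norm(s["contact_force"])>35: print("STOP");return
turn([2.4,2.6,2.8])
command_gripper(.018); command_gripper(0.,40); st("regrip")
turn([3.0,3.2,3.4])
snap("t5","top"); p=cv2.imread("pics/t5.png"); cv2.imwrite("pics/t5c.png",cv2.resize(p[155:265,155:320],None,fx=4.8,fy=4.8,interpolation=cv2.INTER_CUBIC))
snap("s5","scene")
E
```

```text
th 2.40 t 11.63 F [ 4.5  9.  -1.6] M [0.75 0.14 0.12] w 0.0092
th 2.60 t 12.06 F [ 4.5  7.1 -0.8] M [0.58 0.25 0.19] w 0.0095
th 2.80 t 12.53 F [ 3.4  6.1 -3.2] M [0.5  0.45 0.14] w 0.009
regrip t 13.01 F [0.1 0.3 2.8] M [-0.07  0.61 -0.13] w 0.0095
th 3.00 t 13.48 F [-1.2 -0.5  4.3] M [-0.08  0.63 -0.11] w 0.0092
th 3.20 t 13.91 F [-3.4 -1.6  4.6] M [-0.02  0.72 -0.16] w 0.0096
th 3.40 t 14.28 F [-4.4 -4.   3.8] M [-0.15  0.74 -0.27] w 0.0093
```

View pics/t5c.png

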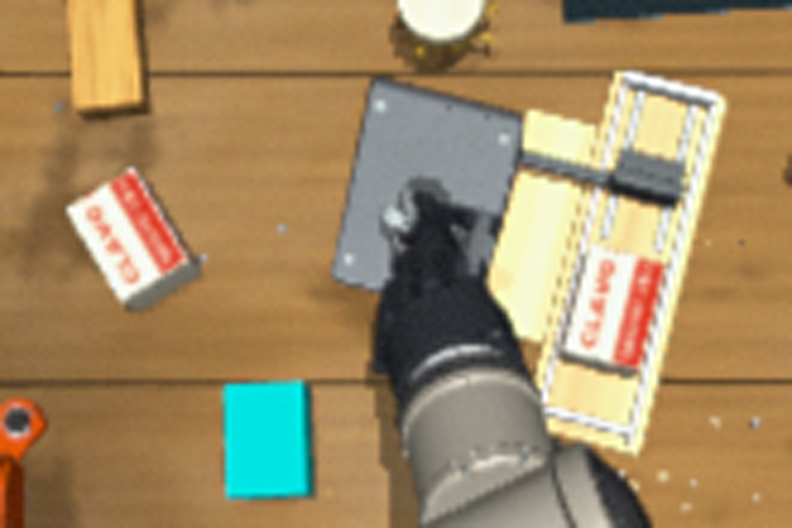

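View pics/s5.png

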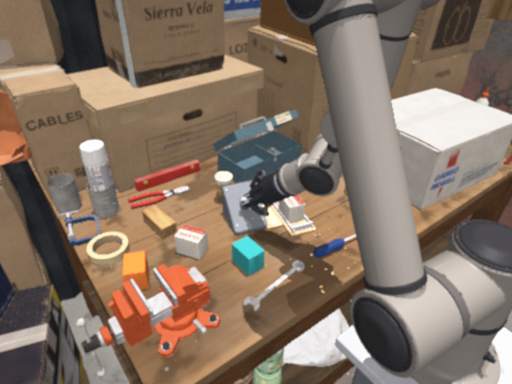

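The pusher has gone well back (crop (650,175)) and the arm is clear of everything. On to the stop.

```bash
python3 - <<'E'
from h import *
m0=None
for th in [3.6,3.8,3.9,4.0,4.06,4.12,4.18,4.23,4.28]:
    j=r.solve_ik(*kpose(th))
    if j is None: print("noik",th); break
    r.movej(j); s=st(f"th {th:.2f}"); m=np.array(s["torque"])@KZ; print("   Mkz",round(m,3))
    if np.linalg.norm(s["contact_force"])>35: print("STOP");break
    if m0 is not None and th>4.05 and abs(m-m0)>.5: print("stop torque"); break
    m0=m
r.hold(.2); st()
snap("t6","top"); p=cv2.imread("pics/t6.png"); cv2.imwrite("pics/t6c.png",cv2.resize(p[155:265,155:320],None,fx=4.8,fy=4.8,interpolation=cv2.INTER_CUBIC))
E
```

```text
th 3.60 t 14.71 F [-6.5 -5.6  4.5] M [-0.23  0.78 -0.38] w 0.009
   Mkz -0.073
th 3.80 t 15.02 F [-7.4 -5.6  5.5] M [-0.3   0.77 -0.53] w 0.0096
   Mkz -0.156
th 3.90 t 15.27 F [-7.6 -4.9  4.1] M [-0.08  0.77 -0.44] w 0.0093
   Mkz -0.202
th 4.00 t 15.52 F [-8.9 -4.9  3.7] M [-0.09  0.85 -0.42] w 0.0092
   Mkz -0.169
th 4.06 t 15.77 F [-8.3 -4.1  3.7] M [ 0.03  0.89 -0.28] w 0.0092
   Mkz -0.118
th 4.12 t 16.02 F [-8.8 -3.5  2.9] M [ 0.05  0.86 -0.28] w 0.0094
   Mkz -0.131
th 4.18 t 16.27 F [-8.4 -3.7  3.1] M [ 0.03  0.88 -0.31] w 0.0092
   Mkz -0.138
th 4.23 t 16.52 F [-8.8 -3.2  3.3] M [-0.2   1.01  0.03] w 0.0093
   Mkz 0.284
th 4.28 t 16.77 F [-9.5 -5.7  3.8] M [-0.59  1.08  0.36] w 0.0094
   Mkz 0.784
 t 16.97 F [-10.2  -4.2   4.3] M [-0.57  1.11  0.41] w 0.0091
```

View pics/t6c.png

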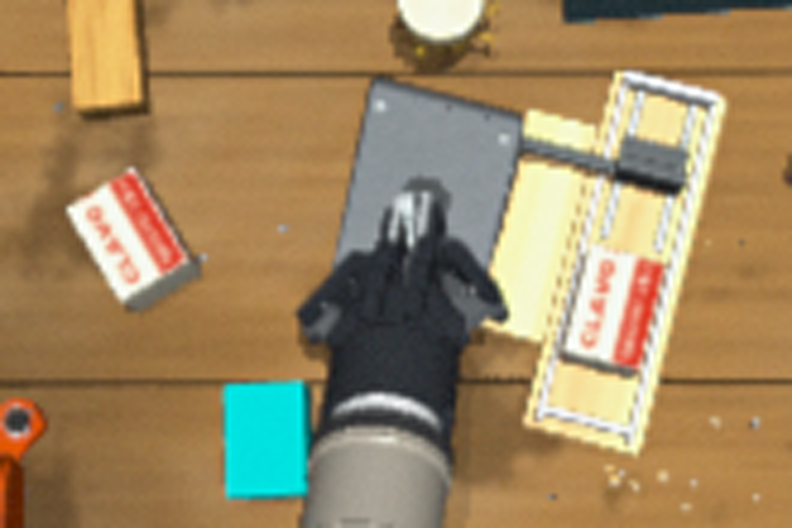

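The torque jumped from -0.14 to +0.78 Nm at 4.2 rad, so the stop is reached. The pusher is fully back at crop (655,160). I'll release, then pull the old box forward.

```bash
python3 - <<'E'
from h import *
command_gripper(.04)
r.move_straight(kpose(4.28,.10)[0],speed=.2); st("out")
p=r.read_state()["eef_pos"]; 
r.move_straight([p[0],p[1],.26],speed=.3)
q=down(yaw)
r.reach(fw([-.028,0,.20]),q); command_gripper(.075)
s=st("above"); print(s["joint_positions"]); snap("w7")
print(r.move_straight(fw([-.028,0,.052]),speed=.15,max_force=8)); st("at")
command_gripper(0.,25); st("grip")
print(r.move_straight(fw([-.0625,0,.052]),speed=.06,max_force=8)); s=st("pulled"); print("x",(s["eef_pos"]-O)@RF)
p=cv2.imread("pics/w7.png"); cv2.imwrite("pics/w7b.png",cv2.resize(p,(768,576)))
snap("t7","top");p=cv2.imread("pics/t7.png"); cv2.imwrite("pics/t7c.png",cv2.resize(p[155:265,155:320],None,fx=4.8,fy=4.8,interpolation=cv2.INTER_CUBIC))
E
```

```text
out t 18.07 F [ 0.  -0.   0.6] M [ 0.05  0.38 -0.02] w 0.0399
above t 22.86 F [ 0.1  0.6 -0.9] M [ 0.03  0.04 -0.03] w 0.0754
[-2.18771689e-01  3.71280352e-01  1.64675175e+00  5.21191605e-05
  1.12353654e+00  1.61271845e+00]
False
at t 24.04 F [-0.1 -0.1 -0. ] M [ 0.   -0.02  0.  ] w 0.0749
grip t 24.38 F [-0.2  1.5  6.1] M [ 0.22  0.06 -0.01] w 0.0497
True
pulled t 24.95 F [ 1.2 -1.   2. ] M [-0.11 -0.09  0.  ] w 0.0498
x [-0.05949448 -0.00011257  0.05309773]
```

View pics/w7b.png

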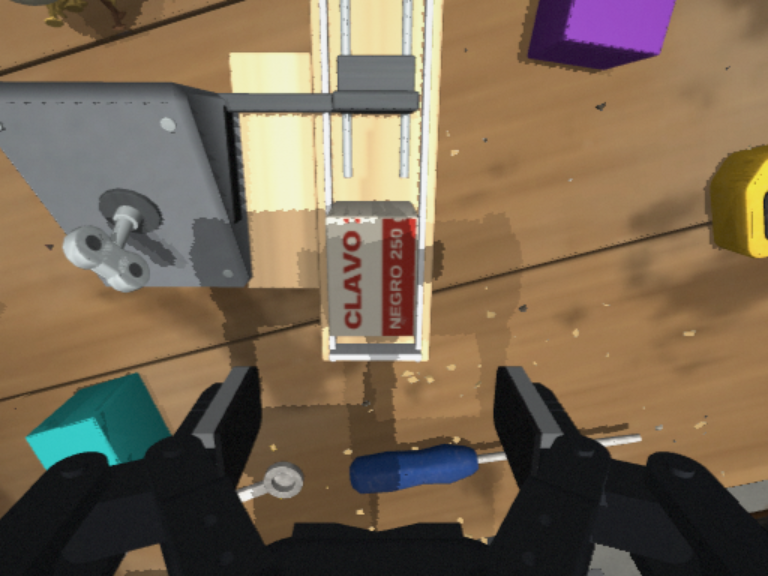

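View pics/t7c.png

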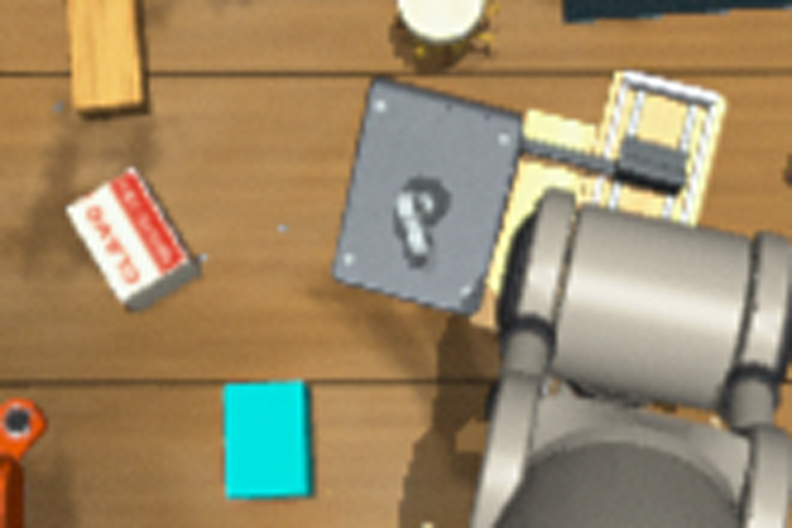

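The pull stopped on contact after 31.5 mm, where 32 mm was expected, so the box is at the lip. I'll release, back off and check by depth, refining the channel line from this closer view.

```bash
python3 - <<'E'
from h import *
command_gripper(.075); r.move_straight(fw([-.0595,0,.14]),speed=.2); r.move_straight(fw([-.02,0,.22]),speed=.25); st()
snap("w8"); p=cv2.imread("pics/w8.png"); cv2.imwrite("pics/w8b.png",cv2.resize(p,(768,576)))
W,p=cloud("w8"); F=(W-O)@RF; f=F.reshape(-1,3); f=f[np.isfinite(f).all(1)]
x,y,z=f.T
M=(z>.06)&(z<.08)&(abs(y)<.035)&(x<0); print("oldbox",M.sum(),np.median(z[M]),cv2.minAreaRect((f[M,:2]*1000).astype(np.float32)))
M=(abs(y)<.025)&(z>.022)&(z<.03)&(x<-.09)&(x>-.12); print("lip",M.sum(),np.percentile(x[M],[2,50,98]) if M.sum() else "")
M=(z>.05)&(z<.058)&(abs(y)<.03)&(x>.04); print("pusher",M.sum(),np.percentile(x[M],[2,50,98]),np.percentile(y[M],[2,98]))
for lo,hi in ((-.02,.05),(.0,.06)):
  L=(z>.015)&(z<.0205)&(abs(y-.030)<.006)&(x>lo)&(x<hi);R_=(z>.015)&(z<.0205)&(abs(y+.030)<.006)&(x>lo)&(x<hi)
  for m in (L,R_): print("rail",m.sum(),np.polyfit(x[m],y[m],1) if m.sum()>5 else "",np.percentile(y[m],[3,97]))
M=(abs(y)<.02)&(x>-.01)&(x<.05); print("floor",np.median(z[M]))
E
```

```text
t 26.46 F [-1.1 -0.6 -1.1] M [-0.02 -0.04 -0.02] w 0.075
oldbox 3864 0.06873935850030621 ((-59.26946258544922, -1.7256317138671875), (50.46115493774414, 69.34867095947266), 89.8960952758789)
lip 0 
pusher 677 [0.05998881 0.06478434 0.06962584] [-0.02220952  0.02107812]
rail 292 [-0.00039009  0.02951149] [0.02766934 0.03146717]
rail 297 [-0.00038117 -0.03014356] [-0.03214067 -0.02833501]
rail 257 [-0.00753375  0.02973563] [0.02767611 0.03143278]
rail 265 [-0.0061699 -0.0299732] [-0.03216709 -0.02834106]
floor 0.008983609394506362
```

View pics/w8b.png

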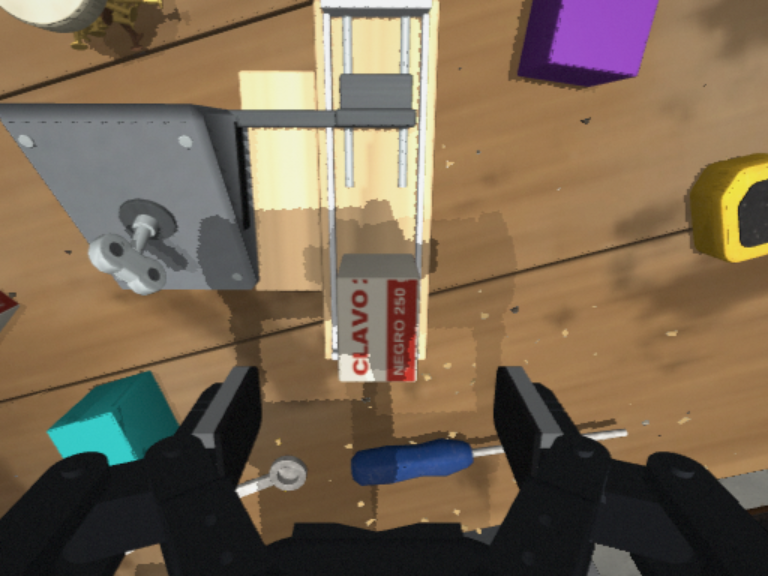

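Old box at x = -59.3 mm, upright (top z = 68.7). Pusher face at 60 mm. The gripped box, centred at tool y = 0, reads -1.7 mm against rails centred on -0.3 mm. That puts the true channel centre near tool y = +1.3 mm, and I'll allow for it. Now the new box.

```bash
python3 - <<'E'
from h import *
psi=np.radians(31.7); q=down(psi); B=np.array([.5586,.2732])
print(r.solve_ik([*B,.2],q))
r.reach([*B,.20],q); command_gripper(.08)
snap("w9"); W,p=cloud("w9"); f=W.reshape(-1,3); M=(f[:,2]>.052)&(f[:,2]<.07)&(np.hypot(f[:,0]-B[0],f[:,1]-B[1])<.055)
print(cv2.minAreaRect((f[M,:2]*1000).astype(np.float32)),M.sum(),np.median(f[M,2])); st()
p=cv2.imread("pics/w9.png"); cv2.imwrite("pics/w9b.png",cv2.resize(p,(768,576)))
E
```

```text
[ 3.31698934e-01  5.64328318e-01  1.32231759e+00 -4.44089210e-16
  1.25494675e+00  1.34922589e+00]
((558.96240234375, 274.08447265625), (69.03629302978516, 50.547542572021484), 31.804107666015625) 4619 0.06073331934288945
 t 27.98 F [-0.1  0.3 -0.4] M [ 0.03 -0.02  0.02] w 0.0797
```

View pics/w9b.png

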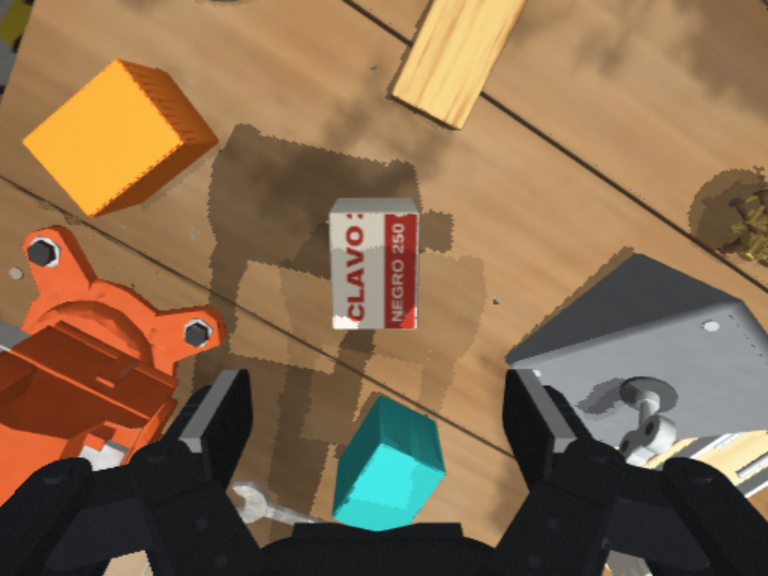

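The new box sits squared to the jaws at (372,270), with the sander, orange and turquoise boxes clear. Picking it up.

```bash
python3 - <<'E'
from h import *
B=[.5589,.2737]
print(r.move_straight([*B,.046],speed=.15,max_force=8)); command_gripper(0.,40); st("grip")
r.move_straight([*B,.24],speed=.15); s=st("lift")
r.reach(fw([.0175,.0013,.24]),down(yaw)); st("over")
print(r.move_straight(fw([.0175,.0013,.085]),speed=.12,max_force=12)); st("low")
snap("w10"); p=cv2.imread("pics/w10.png"); cv2.imwrite("pics/w10b.png",cv2.resize(p,(768,576)))
snap("s10","scene"); p=cv2.imread("pics/s10.png"); cv2.imwrite("pics/s10c.png",cv2.resize(p[140:270,180:340],None,fx=4.5,fy=4.5,interpolation=cv2.INTER_CUBIC))
E
```

```text
False
grip t 29.53 F [-0.6  0.8  5.2] M [0.07 0.18 0.  ] w 0.0496
lift t 30.98 F [ 0.7 -0.8 -1.4] M [-0.03  0.01 -0.01] w 0.0497
over t 32.19 F [-0.1 -0.2 -2.1] M [ 0.01 -0.03 -0.01] w 0.0496
False
low t 33.63 F [ 1.4  0.9 -1.1] M [-0.04  0.    0.01] w 0.0497
```

View pics/w10b.png

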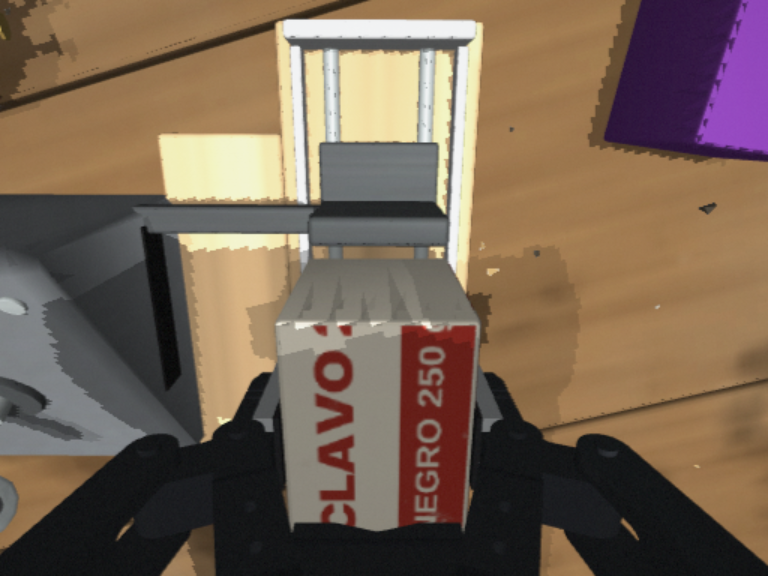

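View pics/s10c.png

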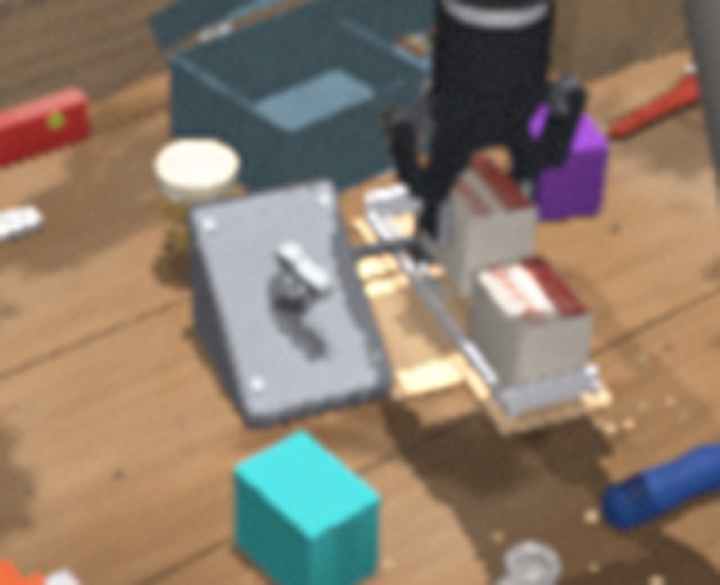

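The box hangs level and square in line with the rails, about 0.7 mm left of their midline (379 vs 381 px), and clear of the pusher. Lowering it to touch.

```bash
python3 - <<'E'
from h import *
r.move_straight(fw([.0175,.0007,.066]),speed=.08,max_force=12); st()
hit=r.move_straight(fw([.0175,.0007,.0515]),speed=.03,max_force=5); s=st(f"hit {hit}"); print((s["eef_pos"]-O)@RF)
snap("w11"); p=cv2.imread("pics/w11.png"); cv2.imwrite("pics/w11b.png",cv2.resize(p,(768,576)))
snap("s11","scene"); p=cv2.imread("pics/s11.png"); cv2.imwrite("pics/s11c.png",cv2.resize(p[140:270,180:340],None,fx=4.5,fy=4.5,interpolation=cv2.INTER_CUBIC))
E
```

```text
t 34.12 F [ 0.5 -0.  -1.8] M [-0.03  0.02 -0.  ] w 0.0501
hit True t 34.54 F [-1.2 -0.   4.3] M [-0.07  0.05 -0.  ] w 0.0495
[0.0176742  0.000724   0.05486652]
```

View pics/w11b.png

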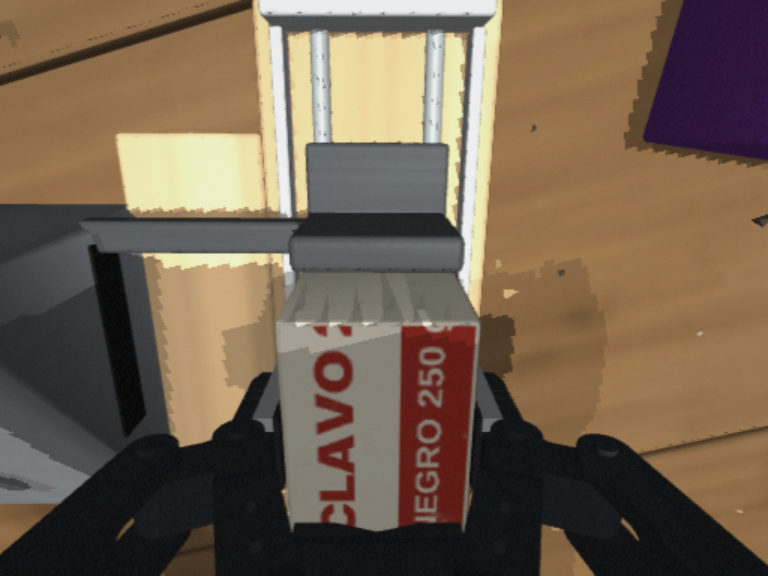

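View pics/s11c.png

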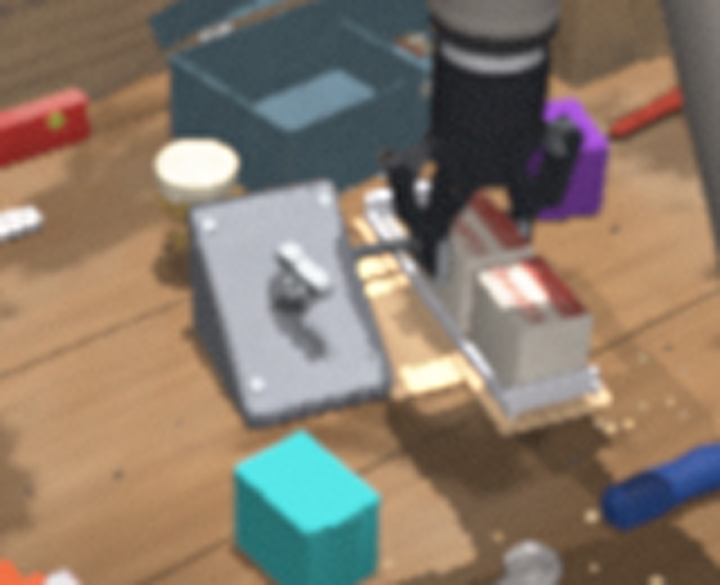

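Contact at TCP z = 54.9 mm. The floor calls for 54.0, and resting on a rail would give 64, so it is on the floor between the rails. Releasing and checking.

```bash
python3 - <<'E'
from h import *
command_gripper(.072); st("open")
r.move_straight(fw([.0175,.0007,.16]),speed=.15); r.move_straight(fw([-.01,.0007,.25]),speed=.25); st()
r.hold(.3); snap("w12"); p=cv2.imread("pics/w12.png"); cv2.imwrite("pics/w12b.png",cv2.resize(p,(768,576)))
W,p=cloud("w12"); f=((W-O)@RF).reshape(-1,3); f=f[np.isfinite(f).all(1)]; x,y,z=f.T
M=(z>.058)&(z<.08)&(abs(y)<.04)&(x<.058)&(x>-.12)
h=np.histogram(x[M],np.arange(-.1,.06,.004)); print([(round(a*1000),int(n)) for a,n in zip(h[1],h[0])])
for lo,hi in ((-.12,-.0215),(-.0215,.057)):
    m=M&(x>lo)&(x<hi); print(m.sum(),np.percentile(z[m],[5,50,95]),cv2.minAreaRect((f[m,:2]*1000).astype(np.float32)))
M=(z>.05)&(z<.0575)&(abs(y)<.02)&(x>.05); print("pusher",M.sum(),np.percentile(x[M],[2,50,98]))
L=(z>.015)&(z<.0205)&(abs(y-.030)<.006)&(x>.07)&(x<.1);R_=(z>.015)&(z<.0205)&(abs(y+.030)<.006)&(x>.07)&(x<.1); print("rails",np.median(y[L]),np.median(y[R_]))
E
```

```text
open t 34.99 F [-0.5 -0.6 -0.1] M [-0.03 -0.02 -0.07] w 0.0717
 t 36.38 F [-0.4 -0.9 -0.2] M [-0.01 -0.03 -0.02] w 0.0723
[(-100, 0), (-96, 74), (-92, 162), (-88, 152), (-84, 177), (-80, 154), (-76, 176), (-72, 162), (-68, 179), (-64, 169), (-60, 174), (-56, 183), (-52, 175), (-48, 186), (-44, 196), (-40, 182), (-36, 177), (-32, 195), (-28, 292), (-24, 0), (-20, 96), (-16, 200), (-12, 209), (-8, 210), (-4, 209), (0, 207), (4, 210), (8, 208), (12, 209), (16, 230), (20, 237), (24, 217), (28, 217), (32, 265), (36, 215), (40, 260), (44, 222), (48, 264), (52, 1)]
3165 [0.06673075 0.06875979 0.06990264] ((-59.2884635925293, -1.7251567840576172), (69.1958999633789, 50.40370178222656), 0.025492718443274498)
3886 [0.06733727 0.06872023 0.06992166] ((16.89740753173828, -0.9071407318115234), (50.54094314575195, 70.22593688964844), 89.992919921875)
pusher 503 [0.05207242 0.06485595 0.06935885]
rails 0.029270516348406085 -0.030354170966326515
```

View pics/w12b.png

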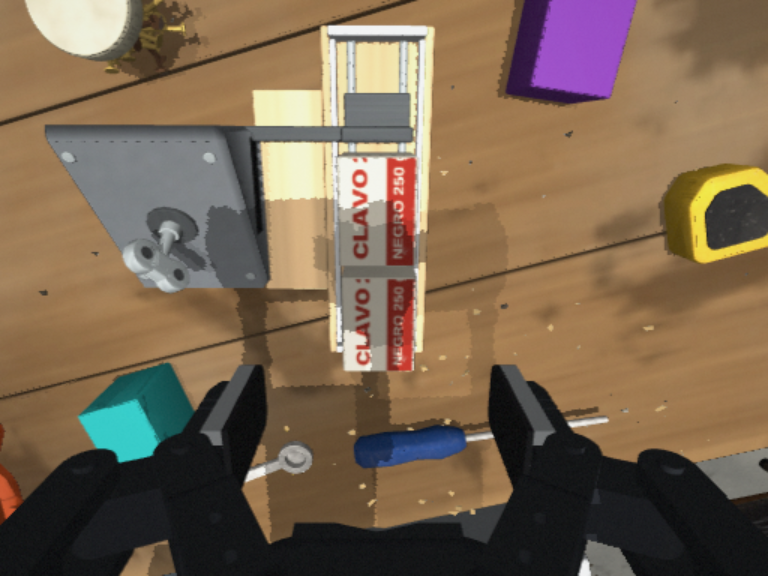

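Both boxes stand flat in the channel: old at x = -59.3, new at x = 16.9, y about -0.9 mm, both with tops at 68.7 mm. The pusher and key have not moved, and the robot is clear. Handing in.

```bash
python3 - <<'E'
from h import *
W,p=cloud("w12"); f=((W-O)@RF).reshape(-1,3); h=(f-[0,0,.0518])@[-.573,0,.819]; 
M=(h>.024)&(h<.05)&(f[:,1]>.1)&(f[:,1]<.17)&(f[:,2]<.13); w=f[M]; print("key wing",cv2.minAreaRect((np.c_[w@[np.cos(AL),0,np.sin(AL)],w[:,1]]*1000).astype(np.float32)))
r.finish_job(); st()
E
```

```text
key wing ((-39.29376220703125, 126.951416015625), (68.78606414794922, 192.909423828125), 82.31890869140625)
the job is handed in; nothing more can be done
the job is handed in; nothing more can be done
```

The job is done and handed in at about 37 s of the 72 s allowed. No verdict is reported back.

**What I did:**
- **Key:** wound clockwise from about 0.22 rad in three grips, until the torque rose sharply at about 4.2 rad, the stop.
- **Old box:** pulled forward about 31.5 mm until it touched the front lip.
- **New box:** picked from the bench (the red and white box, not one of the coloured look-alikes), set down on the channel floor until it touched, then released.

**Last checks in the feeder frame, with the arm clear:**

| Item | Measured | Required |
|---|---|---|
| Old box x | -59.3 mm | -65 to -53 mm |
| Old box y | about -1.7 mm (-1.2 mm from the rails' midline) | within 8 mm |
| New box x | 16.9 mm | 1 to 34 mm |
| New box y | about -0.9 mm | within 8 mm |
| Both box tops | z = 68.7 mm | 68 mm when flat on the floor |
| Pusher face | about 60 mm (seen before the new box went in) | 60 mm fully wound |

- **Lengthwise:** the new box is within 0.1° of the channel axis.
- **Bystanders:** I moved none of the jar, tape measure or wooden block. The last close view showed the jar and tape measure; I did not re-measure the three positions.

**Checks that failed or disagreed:**
- **Key angle:** my last depth check of the key's wing failed because it picked up stray points (68 x 193 mm instead of 42 x 10 mm). The key angle rests on the stop torque and the pusher position.
- **Camera offset:** the wrist camera and the tool differed by about 1.5 mm sideways. I allowed for that when placing the new box.

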